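# Load a specimen carrier under the hold-down leaf and hold it flat

### The arm

A 6-joint arm with a two-finger parallel gripper is mounted at the origin on the work surface. World frame = base frame: x ahead of the robot, y to its left, z up, the work surface at z = 0. Lengths are in m, angles in rad, forces in N, time in s.
With the tool pointing down it reaches from about 0.35 to 0.8 m from the base axis. Payload 7.3 kg.
Tool frame: the origin (TCP) lies midway between the tips of the shut fingers; the grasp point (between the pads) lies 19 mm behind it; y points along the fingers, z is the direction in which the jaws open and shut, and the axes are right-handed (so a half turn about y gives the same grasp; the last joint's range is limited). The gripper opens to 85 mm and grips with 20 to 120 N. Pads are 22 mm wide; open, the fingers measure 114 mm over their backs; the gripper's body (76 mm by 85 mm) begins 54 mm behind the grasp point. The pads swing forward as they close: fully open they stand 13 mm farther back than shut.
Start: joints at [-1.415, 0.342, 1.524, -0, 1.275, -0.146], TCP at [0.156, -0.501, 0.231] pointing down, gripper open.
Joint ranges: [-2.53, 2.53], [-0.77, 2.02], [0.04, 2.7], [-1, 4.14], [0.28, 2.66], [-3.11, 3.11]. Speed limits (rad/s): [2.57, 2.57, 3.14, 3.14, 3.14, 3.14].

### API

Orientations are given as [roll, pitch, yaw] about the fixed x, y, z axes, in that order (R = Rz(yaw) Ry(pitch) Rx(roll)).
In Python, from rig import r, viewer, close_job gives the robot as it stands.
- The arm moves only by the tool carry_out, never from a script. Its argument "deltas" is a list of rows, each a list of 6 numbers: the shift along the tool's x, y, z each as a share of 0.75 m, from -1 to 1, then the turn, a rotation vector about the tool's x, y, z each as a share of 0.5 rad, from -1 to 1. In form: [[x, y, z, rx, ry, rz], ...]. A call has exactly 5 rows; each row shifts and turns the commanded pose from where the row before left it, along the tool's axes as they then stand; what a row does not reach is not made up. A row lasts 1/10 s, in which the tool goes at most 50 mm and 8.59 degrees, less where a joint would pass 70% of its speed; a pose out of reach is approached as far as the arm can. A call with a number of a shift or a turn outside -1 to 1 is refused whole. A call with a gripper value outside its range is refused whole. "hand" is the closure, from 0 (fully open) to 1 (shut), set as the call begins (left out, the last holds). The fingers move at their own pace and stop on an object; "squeeze" is the grip in N (left out, the last holds). Time passes only in rows, so rows that do not move let the fingers close, or fill a call up. It gives the time, the measured TCP pose, the force and the opening at its end, in the units of the state.
- r.state(): the state, without advancing time (a new reading comes with each control period).
- viewer.camera(name): name is "scene" or "top" or "wrist"; returns a dict with "image" (480x640x3 uint8, blue, green, red), "intrinsics" (3x3 intrinsics, pixels), "k1" (the pictures are not rectified: a ray, as slopes to the right and down, at radius r is drawn at 1 + k1 r^2 times it, then the intrinsics apply), "eye" and "rotation" of the camera in the world. Camera axes: x right, y down, z forward; pixel columns grow to the right and rows downward; lengths in m; the calibration is good to about 2 mm. A picture is of the moment at which its call begins. There is no depth.
- close_job(): hands the job in, once; it reports no verdict.
The state is a dict: "t": time; "joint_positions": joint angles; "qd": joint speeds; "effort": joint torques, N m; "tool_pos": TCP position; "tcp_rot": TCP orientation; "force": force on the tool from outside, world axes, zero at the start; "ft_torque": the same for the moment, N m; "width": finger opening in m.
Only numpy, scipy, OpenCV 4.12 (cv2) and the standard library are available. Lean on these libraries where they do the work, as an engineer would, in place of code of your own. Each camera call takes 0.05 s, during which the arm holds its last target.

### The job

On the white specimen stage, slide the transport lock's grip all the way to its end stop so that its tongue clears the mouth of the thin steel hold-down leaf; then take the aluminium carrier plate by its block and tuck its front edge, square and centred, under the leaf until it is fully home against the stop inside, without lifting the leaf. Finish while still holding the carrier there, pressed down flat on the stage with a clear push (about 10 N) and not let go; leave everything else on the bench where it stands.

Things in the scene. Friction and masses are not known exactly. Their poses are not given: they have to be found in the camera images.
- stage: White low specimen stage fixed on the bench, 220 (x) x 320 (y) x 34 high to its flat white top; a 28 mm higher housing with blue knobs stands along its rear (its x from +75 to +110). Origin under its centre on the bench; its +x points from the open front into the leaf, +y along the leaf's lip towards the lock's grip, z up.
- deck: The stage's flat white top plate, 214 x 314, on which the carrier is pressed; origin at the stage's centre 30 mm above the bench, 4 mm below the deck's upper face; axes as the stage.
- mouth (a point): Middle of the mouth, below the leaf's free lip, on the deck's upper face (34 mm above the bench); axes as the stage. The leaf is a level steel sheet 3 mm thick and 90 mm wide (y), lip slightly turned up, underside 7.5 mm above the deck (lip's top about 14 mm above it); it reaches from here 53 mm in +x to its hinge.
- stop (a point): Middle of the stop's face under the leaf, on the deck's upper face, 33 mm in +x from the mouth; axes as the stage. The stop is 90 wide and rigid. The carrier's front edge must meet it.
- leaf (a joint): Angle of the hinged leaf: 0 = lying down in place, grows as its lip is lifted. A weak spring keeps it down (about 1 N at the lip lifts it).
- lock (a joint): Travel of the transport lock along the stage's +y: 0 = tongue across the mouth, 0.060 m = end stop, mouth clear. It starts between 0 and 0.015, moves with about 2 N of friction and stays where left.
- lock_grip (a point): Centre of the lock's upright black grip, 16 x 16 x 38 tall, 21 mm above the deck (grip's top 40 mm above the deck); axes as the stage. It stands 12 mm in front (-x) of the mouth and moves with the lock. From its foot a steel tongue 12 wide (x) reaches 75 mm in -y, 2 to 9 mm above the deck, just in front of the lip.
- carrier: Aluminium carrier plate, 100 (x) x 60 (y) x 4 thick, 0.1 to 0.18 kg, lying flat on the bench, with an upright block on it. Origin at the centre of the plate's underside; +x points to the front edge that is to be tucked; z up.
- carrier_grip (a point): Centre of the carrier's upright block: 30 (x) x 16 (y) x 36 tall, standing on the plate, from 4 to 40 mm above the plate's underside, this point at 22 mm; 20 mm behind (-x) the plate's centre, 70 mm behind its front edge. Axes as the carrier. Grip it across its 16 mm.
- carrier_edge (a point): Middle of the carrier's front edge, on its underside; axes as the carrier.
- blank: spare blank plate, aluminium, 70 x 45 x 5, no block on it, lying flat, a bystander to leave alone; origin at the centre of its underside.
- canister_a: steel canister, 44 diameter, 75 tall, a bystander to leave alone; origin at the centre of its underside.
- canister_b: steel canister, 52 diameter, 95 tall, a bystander to leave alone; origin at the centre of its underside.
- dish: shallow clear plastic dish, 84 diameter, 16 tall, a bystander to leave alone; origin at the centre of its underside.
- jar: amber glass jar, 56 diameter, 75 tall, a bystander to leave alone; origin at the centre of its underside.
- beaker: glass beaker, 68 diameter, 85 tall, a bystander to leave alone; origin at the centre of its underside.
Not all that is in view belongs to the job. What is shaped like the carrier but green or red is not meant.

How it is judged:
On the way, in this order (a step that is already met when the one before it is completed fails the run):
1. the transport lock is at its end stop (value of joint lock above 0.055 m), for 0.2 s.
2. the carrier's front edge is tucked under the leaf, home against the stop, with the leaf down (x of carrier_edge in the frame of stop above -0.005 m and y of carrier_edge in the frame of stop between -0.01 and 0.01 m and z of carrier_edge in the frame of stop between -0.003 and 0.003 m and angle between the x axis of carrier and the x axis of stage, either way round below 0.08 rad and value of joint leaf below 0.05 rad and value of joint lock above 0.055 m), for 0.2 s.
At the end, for the whole second after the job is handed in: Fingers still hold the carrier (over 2 N): front edge within 5 mm of the stop under the leaf, centred within 10 mm, square within 0.08 rad, flat (3 mm, 0.04 rad), at rest, pressed on the deck with over 5 N; leaf below 0.05 rad; lock within 5 mm of its end stop (all of step 2 and angle between carrier's own z axis and vertical below 0.04 rad and contact force between carrier and deck above 5 N and contact force between the fingers and carrier above 2 N and linear speed of carrier below 0.02 m/s); the arm keeps its last pose, push and grip.
It fails at once if the leaf is lifted (more than 0.08 rad, 4 mm at its lip) (value of joint leaf above 0.08 rad).
It fails at once if a bystander is moved by more than 25 mm (distance of any of blank, canister_a, canister_b, dish, jar, beaker from where it was at the start of the episode above 0.025 m).
It also fails if it takes over 53 s, if anything falls off the work surface, if the arm or the gripper's body presses on something with over 40 N, if the wrist force passes 120 N, or if a joint passes its speed limit or range.

## Working session

There is one attempt and no reset: what is moved stays moved. The work goes in short steps, Python scripts to look and compute and a tool call to move; the robot and the scene stay as the last step left them, time stands still between calls to the robot, and variables do not carry over. Pictures are saved under pics/ and viewed, and the job is handed in when it is done.

Besides the shell and the picture viewer there is one more tool, called after "Request:" as name([rows], argument=value, ...), one row to a line, values as JSON. carry_out: Moves the arm, as the interface text tells. Shift numbers are shares of 0.75 m and turn numbers shares of 0.5 rad, none past 1 either way. Its arguments: {"type":"object","properties":{"deltas":{"type":"array","items":{"type":"array","items":{"type":"number"}}},"hand":{"type":"number"},"squeeze":{"type":"number"}},"required":["deltas"]}

```bash
ls; mkdir -p pics; python3 - <<'E'
from rig import r, viewer
import cv2,json
s=r.state(); print(s)
for n in ["scene","top","wrist"]:
    c=viewer.camera(n); cv2.imwrite(f"pics/{n}0.png",c["image"])
    print(n,c["intrinsics"],c["k1"],c["eye"],c["rotation"])
E
```

```text
pics
{'t': 0.0, 'joint_positions': array([-1.41502719e+00,  3.42728297e-01,  1.52502620e+00, -5.54846933e-05,
        1.27538418e+00, -1.45996008e-01]), 'qd': array([ 1.80627738e-03, -9.13543210e-04,  1.47440107e-03, -1.30151506e-05,
        1.48862680e-03, -2.75668424e-04]), 'effort': array([-2.15943801e-03, -4.33679295e+01, -2.46013141e+01, -4.27655450e-04,
        7.84126954e-03,  2.24698510e-06]), 'tool_pos': array([ 0.15597723, -0.50087266,  0.23061986]), 'tcp_rot': array([-1.57233362e+00,  1.72420022e-04, -2.83981144e+00]), 'force': array([-0.20318066, -0.55569465,  0.77158077]), 'ft_torque': array([ 0.01571881, -0.01178334,  0.02330947]), 'width': 0.08539792092865103}
scene [[618.52153593   0.         323.93157796]
 [  0.         618.52153593 241.91888266]
 [  0.           0.           1.        ]] -0.010977358567363425 [ 1.59946676 -0.49250004  0.96347371] [-2.20989914 -0.00351299  1.16934524]
top [[555.36169437   0.         314.20516404]
 [  0.         555.36169437 237.0285833 ]
 [  0.           0.           1.        ]] -0.041688103507416925 [ 0.1768178  -0.01364046  1.62954065] [-2.95068915e+00  7.08087223e-04 -1.55999318e+00]
wrist [[364.68218141   0.         318.56821577]
 [  0.         364.68218141 240.26046189]
 [  0.           0.           1.        ]] -0.030256310862174687 [ 0.22622795 -0.47857465  0.37386993] [ 2.84978941e+00  1.93358342e-03 -1.26983939e+00]
```

View pics/scene0.png

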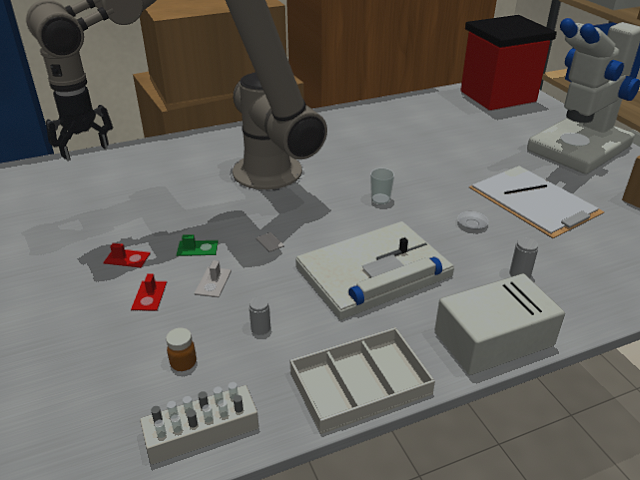

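View pics/top0.png

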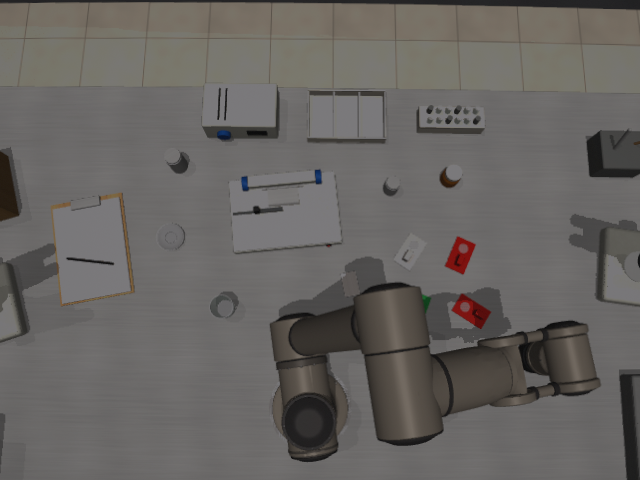

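View pics/wrist0.png

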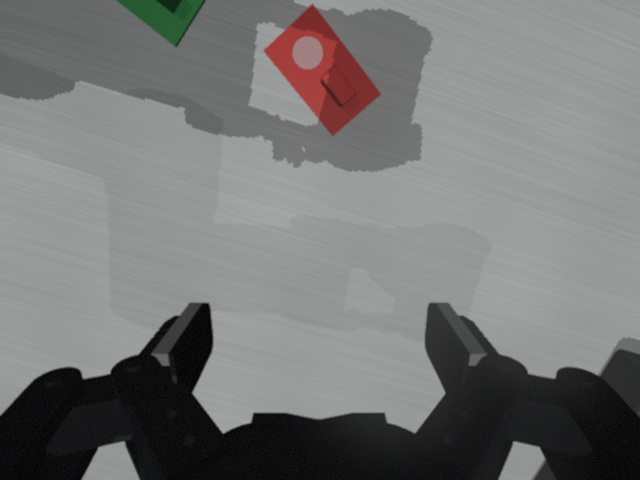

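```bash
cat > h.py <<'E'
import numpy as np, cv2
from scipy.spatial.transform import Rotation as R
def mat(rpy): return R.from_euler('xyz',rpy).as_matrix()
def ray(c,px):
    K=c["intrinsics"]; d=np.array([(px[0]-K[0,2])/K[0,0],(px[1]-K[1,2])/K[1,1]])
    u=d.copy()
    for _ in range(20): u=d/(1+c["k1"]*(u@u))
    v=mat(c["rotation"])@np.array([u[0],u[1],1]); return v
def on_z(c,px,z):
    v=ray(c,px); e=np.array(c["eye"]); return e+v*(z-e[2])/v[2]
def proj(c,P):
    p=mat(c["rotation"]).T@(np.array(P)-c["eye"]); u=p[:2]/p[2]; u=u*(1+c["k1"]*(u@u))
    K=c["intrinsics"]; return np.array([K[0,0]*u[0]+K[0,2],K[1,1]*u[1]+K[1,2]])
def tri(obs):
    A=np.zeros((3,3));b=np.zeros(3)
    for c,px in obs:
        v=ray(c,px); v/=np.linalg.norm(v); M=np.eye(3)-np.outer(v,v); A+=M; b+=M@c["eye"]
    return np.linalg.solve(A,b)
def crop(im,x0,y0,w,h,s,name):
    cv2.imwrite(name,cv2.resize(im[y0:y0+h,x0:x0+w],None,fx=s,fy=s,interpolation=cv2.INTER_CUBIC))
E
python3 - <<'E'
from h import *
t=cv2.imread("pics/top0.png"); s=cv2.imread("pics/scene0.png")
crop(t,220,155,130,105,6,"pics/t_stage.png")
crop(t,385,220,110,80,6,"pics/t_car.png")
crop(s,285,215,180,110,4.4,"pics/s_stage.png")
crop(s,70,220,180,110,4.4,"pics/s_car.png")
E
```

```text
(no output)
```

View pics/t_stage.png

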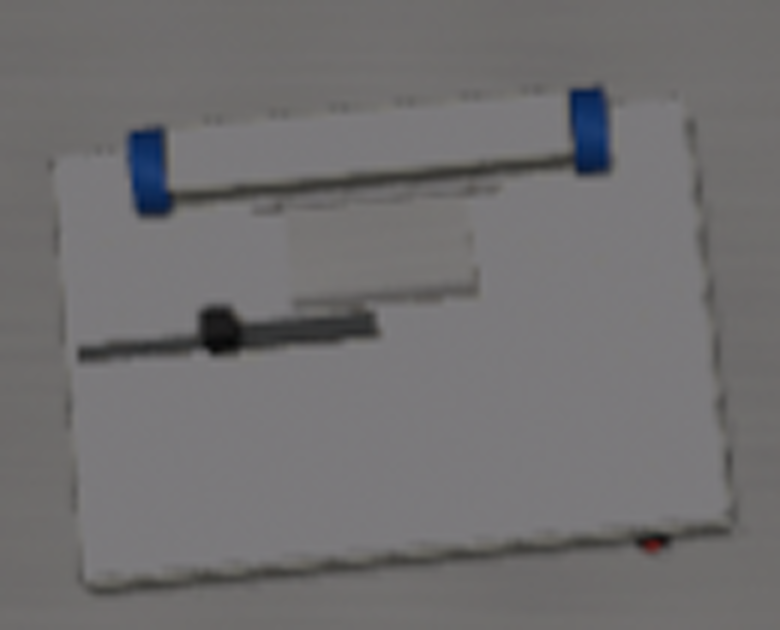

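View pics/t_car.png

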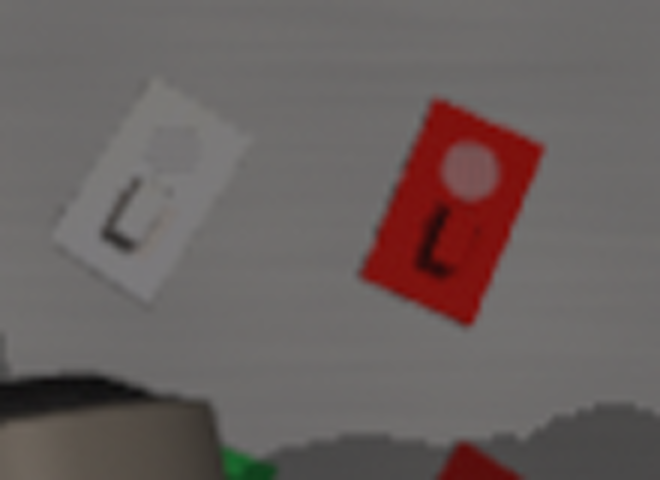

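View pics/s_stage.png

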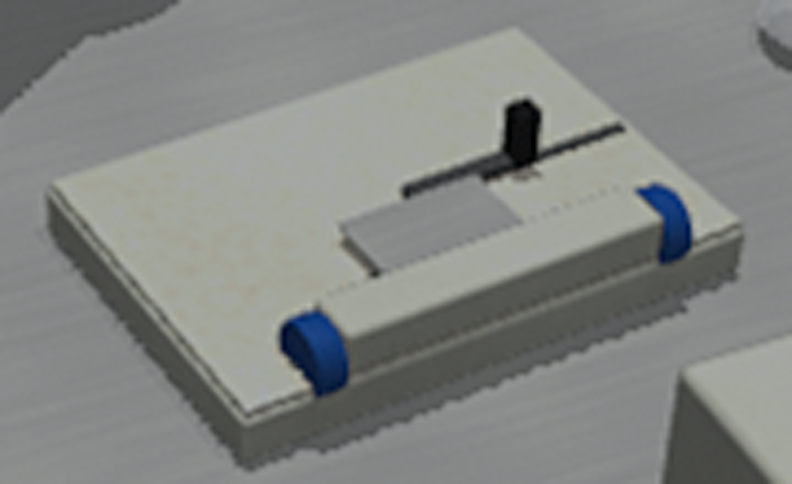

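View pics/s_car.png

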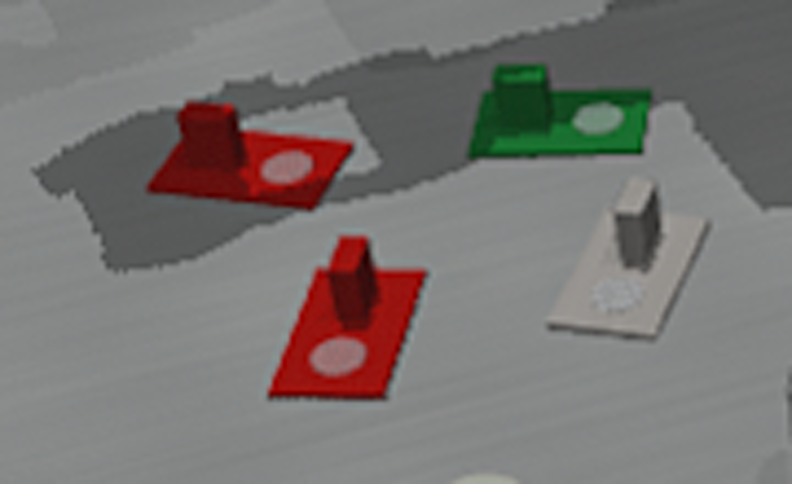

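```bash
python3 - <<'E'
from h import *
import pickle
from rig import r, viewer
C={n:viewer.camera(n) for n in["top","scene"]}
for n in C: C[n].pop("image")
pickle.dump(C,open("cams.pkl","wb"))
T=lambda p:(p[0]/6+220,p[1]/6+155); S=lambda p:(p[0]/4.4+285,p[1]/4.4+215)
T2=lambda p:(p[0]/6+385,p[1]/6+220); S2=lambda p:(p[0]/4.4+70,p[1]/4.4+220)
t,s=C["top"],C["scene"]
def fit(model,obs):
    obs=np.array(obs);m=np.array(model);a=model-m.mean(0);b=obs-obs.mean(0)
    th=np.arctan2((a[:,0]*b[:,1]-a[:,1]*b[:,0]).sum(),(a*b).sum())
    Rm=np.array([[np.cos(th),-np.sin(th)],[np.sin(th),np.cos(th)]])
    o=obs.mean(0)-Rm@m.mean(0); print("org",o,"th",th,"res mm",np.round(1000*(obs-(m@Rm.T+o)),1).tolist())
# deck corners in stage: TL=(+x,+y)
m=np.array([[.107,.157],[.107,-.157],[-.107,-.157],[-.107,.157]])
fit(m,[on_z(t,T(p),.034)[:2] for p in[(55,158),(685,98),(733,520),(85,582)]])
# scene: front-right? far-left top corner(515,28)=(-x,+y); (50,187)=(-x,-y); (245,415)=(+x,-y); (742,225)=(+x,+y)
m2=np.array([[-.107,.157],[-.107,-.157],[.107,-.157],[.107,.157]])
fit(m2,[on_z(s,S(p),.034)[:2] for p in[(516,28),(50,187),(247,413),(740,225)]])
# leaf lip corners top z=.034+.0105.. and grip top z .074
for p in [(293,303),(478,293)]: print("lip",on_z(t,T(p),.034+.012))
for p in [(342,230),(475,180)]: print("lip s",on_z(s,S(p),.034+.014))
print("grip top",on_z(t,T((218,320)),.074),on_z(s,S((522,103)),.074))
mc=np.array([[.05,.03],[.05,-.03],[-.05,-.03],[-.05,.03]])
fit(mc,[on_z(t,T2(p),.004)[:2] for p in[(157,78),(253,137),(150,305),(52,238)]])
fit(mc[[0,1,2]],[on_z(s,S2(p),.004)[:2] for p in[(655,337),(548,327),(605,210)]])
fit(mc[[0,1,3]],[on_z(s,S2(p),.004)[:2] for p in[(655,337),(548,327),(710,220)]])
E
```

```text
org [0.56215813 0.07812213] th 0.10897348757423855 res mm [[0.5, 1.0], [0.7, -0.5], [-0.7, -1.4], [-0.5, 1.0]]
org [0.56945008 0.08065199] th 0.11032713352753852 res mm [[-0.2, 0.6], [1.7, -0.4], [-1.8, 1.3], [0.3, -1.5]]
lip [0.57572763 0.12508923 0.046     ]
lip [0.58171078 0.03458125 0.046     ]
lip s [0.59409548 0.03693619 0.048     ]
lip s [0.58308358 0.12316733 0.048     ]
grip top [0.5598939  0.15847789 0.074     ] [0.56066814 0.16243886 0.074     ]
org [ 0.45019153 -0.29561492] th -0.5746030131246729 res mm [[-2.2, -1.1], [1.1, 2.1], [0.5, 0.8], [0.7, -1.8]]
org [ 0.45712385 -0.29184385] th -0.556010377585476 res mm [[-1.4, -0.5], [0.6, 0.3], [0.8, 0.2]]
org [ 0.45698187 -0.29150945] th -0.5611093261577881 res mm [[-1.3, -0.5], [1.0, 0.1], [0.3, 0.4]]
```

```bash
cat >> h.py <<'E'
def plan(cur_pos,cur_rpy,tgt,yaw,n):
    """equal tool-frame rows that turn yaw and go straight; returns n rows"""
    R0=mat(cur_rpy); R1=mat([-np.pi/2,0,yaw]); rv=R.from_matrix(R0.T@R1).as_rotvec()
    rows=[];Rc=R0
    for i in range(n):
        d=Rc.T@((np.array(tgt)-cur_pos)/n); rows.append(np.r_[d/.75,rv/n/.5]); Rc=Rc@R.from_rotvec(rv/n).as_matrix()
    return np.round(rows,4)
E
python3 - <<'E'
from h import *
from rig import r, viewer
c=viewer.camera("wrist"); s=r.state()
print(on_z(c,(320,240),0), mat(s["tcp_rot"]).T@(c["eye"]-s["tool_pos"]), mat(s["tcp_rot"]).T@ray(c,(320,240)))
# view pose: TCP above such that image centre hits the carrier
print(plan(s["tool_pos"],s["tcp_rot"],[0.36,-0.26,0.26],-3.03,10))
E
```

```text
[ 0.11946112 -0.51293346  0.        ] [-0.07370506 -0.14306898 -0.00067578] [0.28716612 0.95788456 0.00295108]
[[-0.0355 -0.0038 -0.0226  0.0001  0.038  -0.    ]
 [-0.0351 -0.0038 -0.0233  0.0001  0.038  -0.    ]
 [-0.0346 -0.0038 -0.024   0.0001  0.038  -0.    ]
 [-0.0342 -0.0038 -0.0246  0.0001  0.038  -0.    ]
 [-0.0337 -0.0038 -0.0253  0.0001  0.038  -0.    ]
 [-0.0332 -0.0038 -0.0259  0.0001  0.038  -0.    ]
 [-0.0327 -0.0038 -0.0265  0.0001  0.038  -0.    ]
 [-0.0322 -0.0039 -0.0271  0.0001  0.038  -0.    ]
 [-0.0317 -0.0039 -0.0277  0.0001  0.038  -0.    ]
 [-0.0311 -0.0039 -0.0283  0.0001  0.038  -0.    ]]
```

Request:
carry_out([
  [-0.0355, -0.004, -0.0226, 0, 0.038, 0],
  [-0.0351, -0.004, -0.0233, 0, 0.038, 0],
  [-0.0346, -0.004, -0.024, 0, 0.038, 0],
  [-0.0342, -0.004, -0.0246, 0, 0.038, 0],
  [-0.0337, -0.004, -0.0253, 0, 0.038, 0],
])

```text
t: 0.8
tool_pos: [0.2586, -0.3796, 0.2465]
tcp_rot: [-1.571, 0.0, -2.936]
force: [0.8, -0.3, -0.3]
width: 0.0855
```

Request:
carry_out([
  [-0.0332, -0.004, -0.0259, 0, 0.038, 0],
  [-0.0327, -0.004, -0.0265, 0, 0.038, 0],
  [-0.0322, -0.004, -0.0271, 0, 0.038, 0],
  [-0.0317, -0.004, -0.0277, 0, 0.038, 0],
  [-0.0311, -0.004, -0.0283, 0, 0.038, 0],
])

```text
t: 1.3
tool_pos: [0.3606, -0.2591, 0.2615]
tcp_rot: [-1.571, 0.0, -3.031]
force: [0.3, -0.1, -0.8]
width: 0.0858
```

```bash
python3 - <<'E'
from h import *
from rig import r, viewer
import pickle
c=viewer.camera("wrist"); s=r.state(); print(s)
cv2.imwrite("pics/w1.png",c["image"]); 
t=viewer.camera("top");cv2.imwrite("pics/t1.png",t["image"]);c.pop("image"); pickle.dump((c,s),open("w1.pkl","wb"))
E
```

```text
{'t': 1.35, 'joint_positions': array([-0.78969866,  0.16652878,  1.67568208,  0.00283226,  1.29862695,
        0.6686657 ]), 'qd': array([-0.07555556,  0.00194563,  0.0058167 , -0.02661472, -0.01223309,
       -0.1665631 ]), 'effort': array([ -5.83230838, -31.57250762, -24.75470781,  -1.4420462 ,
        -0.26039718,  -0.17063288]), 'tool_pos': array([ 0.36280515, -0.25621084,  0.26203212]), 'tcp_rot': array([-1.57189641e+00,  2.60828934e-03, -3.02992246e+00]), 'force': array([0.63304353, 2.40748367, 0.56560805]), 'ft_torque': array([ 0.08517462, -0.0401627 ,  0.04911527]), 'width': 0.08577163717701707}
```

View pics/w1.png

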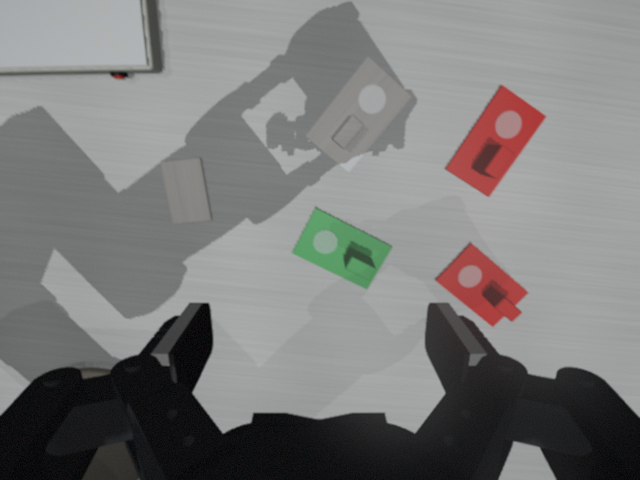

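```bash
cat >> h.py <<'E'
def fit(m,obs):
    obs=np.array(obs);m=np.array(m);a=m-m.mean(0);b=obs-obs.mean(0)
    th=np.arctan2((a[:,0]*b[:,1]-a[:,1]*b[:,0]).sum(),(a*b).sum())
    Rm=np.array([[np.cos(th),-np.sin(th)],[np.sin(th),np.cos(th)]])
    o=obs.mean(0)-Rm@m.mean(0); print("org",o,"th",th,"res mm",np.round(1000*(obs-(m@Rm.T+o)),1).tolist()); return o,th
MC=np.array([[.05,.03],[.05,-.03],[-.05,-.03],[-.05,.03]])
E
python3 - <<'E'
from h import *
import pickle
c,s=pickle.load(open("w1.pkl","rb"))
fit(MC,[on_z(c,p,.004)[:2] for p in[(368,57),(417,100),(348,166),(306,133)]])
print(on_z(c,(0,72),.034)[:2],on_z(c,(153,67),.034)[:2])
crop(cv2.imread("pics/w1.png"),290,40,140,140,5,"pics/w1c.png")
S=s
# move on to view the stage
print(plan(S["tool_pos"],S["tcp_rot"],[0.46,0.09,0.28],-3.03,10)[[0,9]])
E
```

```text
org [ 0.45424937 -0.29052846] th -0.6173944770391725 res mm [[-2.1, 3.5], [-1.9, -3.9], [4.7, 0.3], [-0.8, 0.1]]
[0.45673627 0.05981287] [ 0.47478226 -0.0889339 ]
[[-0.018  -0.0023 -0.0444  0.0002  0.     -0.0005]
 [-0.018  -0.0024 -0.0444  0.0002  0.     -0.0005]]
```

View pics/w1c.png

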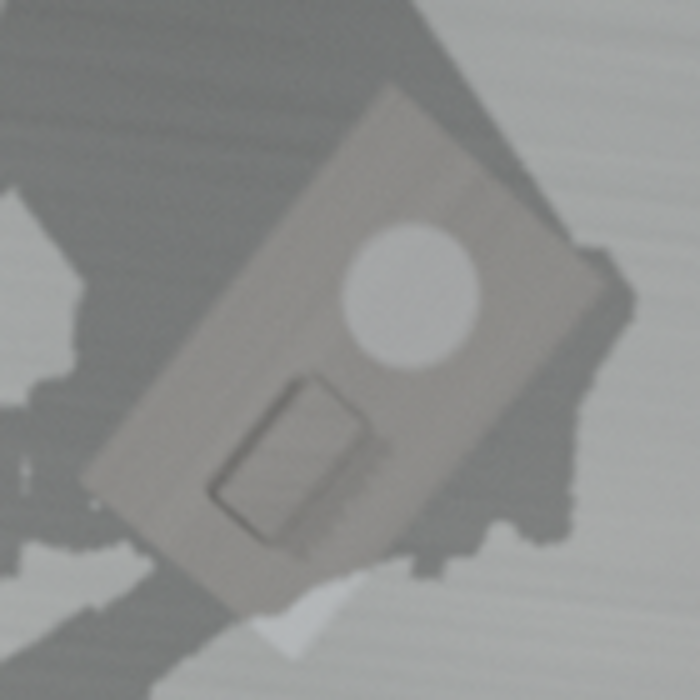

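```bash
python3 - <<'E'
from h import *
import pickle
c,s=pickle.load(open("w1.pkl","rb"))
fit(MC,[on_z(c,(x/5+290,y/5+40),.004)[:2] for x,y in[(393,83),(607,285),(295,662),(80,482)]])
E
```

```text
org [ 0.4523754  -0.28967604] th -0.5750986724592905 res mm [[0.1, -0.3], [-0.1, 0.5], [0.1, -0.0], [-0.1, -0.1]]
```

Request:
carry_out([
  [-0.018, -0.0024, -0.0444, 0, 0, 0],
  [-0.018, -0.0024, -0.0444, 0, 0, 0],
  [-0.018, -0.0024, -0.0444, 0, 0, 0],
  [-0.018, -0.0024, -0.0444, 0, 0, 0],
  [-0.018, -0.0024, -0.0444, 0, 0, 0],
])

```text
t: 1.9
tool_pos: [0.4084, -0.0865, 0.2704]
tcp_rot: [-1.57, 0.0, -3.03]
force: [1.1, -0.8, -0.0]
width: 0.0857
```

Request:
carry_out([
  [-0.018, -0.0024, -0.0444, 0, 0, 0],
  [-0.018, -0.0024, -0.0444, 0, 0, 0],
  [-0.018, -0.0024, -0.0444, 0, 0, 0],
  [-0.018, -0.0024, -0.0444, 0, 0, 0],
  [-0.018, -0.0024, -0.0444, 0, 0, 0],
])

```text
t: 2.4
tool_pos: [0.4572, 0.0866, 0.2793]
tcp_rot: [-1.57, 0.0, -3.03]
force: [0.8, -0.1, 0.6]
width: 0.0855
```

Request:
carry_out([
  [0, 0, 0, 0, 0, 0],
  [0, 0, 0, 0, 0, 0],
  [0, 0, 0, 0, 0, 0],
  [0, 0, 0, 0, 0, 0],
  [0, 0, 0, 0, 0, 0],
])

```text
t: 2.9
tool_pos: [0.4569, 0.0849, 0.2793]
tcp_rot: [-1.571, -0.0, -3.031]
force: [-0.2, -0.8, 0.3]
width: 0.0854
```

```bash
python3 - <<'E'
from h import *
from rig import r, viewer
import pickle
c=viewer.camera("wrist"); s=r.state(); print(s["tool_pos"],s["tcp_rot"],s["qd"].round(3))
cv2.imwrite("pics/w2.png",c["image"]); 
c.pop("image"); pickle.dump((c,s),open("w2.pkl","wb"))
E
```

```text
[0.45693174 0.08504233 0.27935432] [-1.57059789e+00  1.09594923e-04 -3.03119076e+00] [ 0.007 -0.    -0.002  0.002  0.001  0.002]
```

View pics/w2.png

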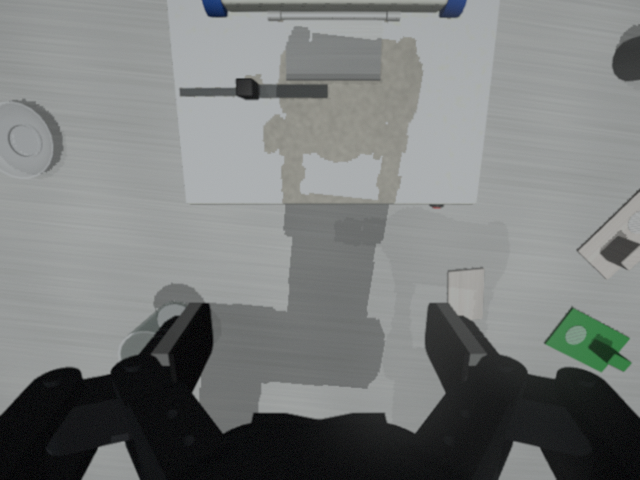

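```bash
python3 - <<'E'
from h import *
im=cv2.imread("pics/w2.png")
crop(im,165,0,160,120,5,"pics/w2a.png"); crop(im,265,0,240,120,3.3,"pics/w2b.png")
crop(im,170,180,80,40,8,"pics/w2c.png"); crop(im,440,180,80,40,8,"pics/w2d.png")
E
```

```text
(no output)
```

View pics/w2a.png

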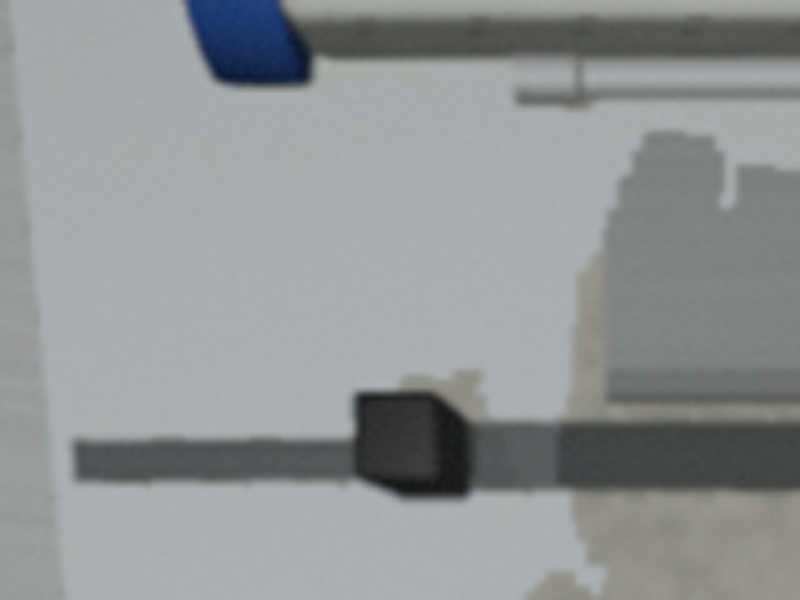

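View pics/w2b.png

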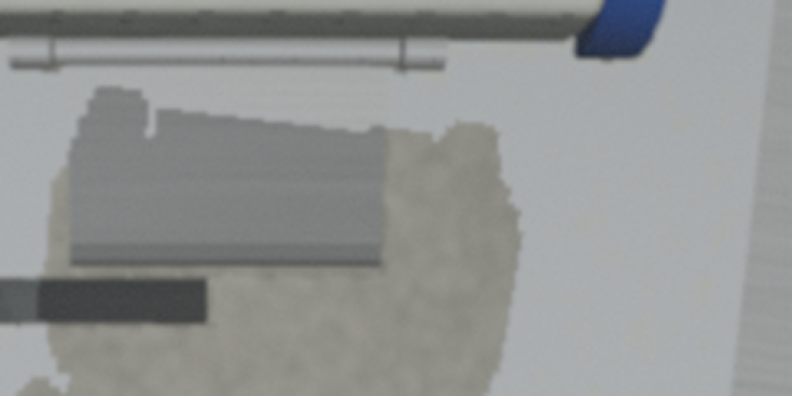

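View pics/w2c.png

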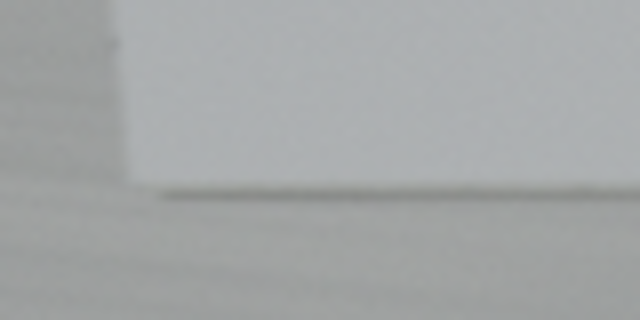

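View pics/w2d.png

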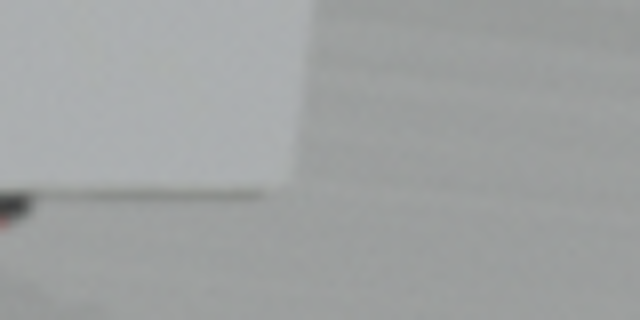

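```bash
python3 - <<'E'
from h import *
import pickle
c,s=pickle.load(open("w2.pkl","rb"))
m=np.array([[-.107,.157],[-.107,-.157]])
o,th=fit(m,[on_z(c,p,.034)[:2] for p in[(186.3,203.3),(476.5,203.4)]])
Rm=np.array([[np.cos(th),-np.sin(th)],[np.sin(th),np.cos(th)]])
def L(n,px,z):
    w=on_z(c,px,z); print(n,w.round(4),"stage",(Rm.T@(w[:2]-o)).round(4))
L("lipL",(286.2,79.4),.046);L("lipR",(380.5,79.4),.046)
L("grip top",(244.6,86.6),.074)
L("tongue end",(327.4,91.2),.043)
L("grip foot front -y",(165+468/5,495/5),.034)
w=on_z(c,(165+79.6,86.6),.074)
print(plan(s["tool_pos"],s["tcp_rot"],[w[0],w[1],.16],th-np.pi/2,10))
E
```

```text
org [0.56327592 0.08337328] th 0.10931212186761176 res mm [[-0.0, 0.4], [0.0, -0.4]]
lipL [0.5738 0.1298 0.046 ] stage [0.0155 0.045 ]
lipR [0.5838 0.0401 0.046 ] stage [ 0.0156 -0.0453]
grip top [0.5607 0.1635 0.074 ] stage [0.0062 0.0799]
tongue end [0.5678 0.0894 0.043 ] stage [0.0052 0.0055]
grip foot front -y [0.5541 0.1569 0.034 ] stage [-0.0011  0.0741]
[[-0.0149  0.0159 -0.0089 -0.     -0.3139  0.    ]
 [-0.0161  0.0159 -0.0064 -0.     -0.3139  0.    ]
 [-0.0169  0.0159 -0.0038 -0.     -0.3139  0.    ]
 [-0.0173  0.0159 -0.0012 -0.     -0.3139  0.    ]
 [-0.0173  0.0159  0.0016 -0.     -0.3139  0.    ]
 [-0.0168  0.0159  0.0043 -0.     -0.3139  0.    ]
 [-0.0159  0.0159  0.0068 -0.     -0.3139  0.    ]
 [-0.0147  0.0159  0.0092 -0.     -0.3139  0.    ]
 [-0.0131  0.0159  0.0114 -0.     -0.3139  0.    ]
 [-0.0111  0.0159  0.0133 -0.     -0.3139  0.    ]]
```

```bash
python3 - <<'E'
from h import *
import pickle
c,s=pickle.load(open("w2.pkl","rb"))
print(plan(s["tool_pos"],s["tcp_rot"],[.561,.164,.16],-1.462,15))
E
```

```text
[[-1.000e-02  1.060e-02 -6.000e-03 -0.000e+00 -2.092e-01  0.000e+00]
 [-1.050e-02  1.060e-02 -4.900e-03 -0.000e+00 -2.092e-01  0.000e+00]
 [-1.100e-02  1.060e-02 -3.800e-03 -0.000e+00 -2.092e-01  0.000e+00]
 [-1.130e-02  1.060e-02 -2.600e-03 -0.000e+00 -2.092e-01  0.000e+00]
 [-1.150e-02  1.060e-02 -1.400e-03 -0.000e+00 -2.092e-01  0.000e+00]
 [-1.160e-02  1.060e-02 -2.000e-04 -0.000e+00 -2.092e-01  0.000e+00]
 [-1.160e-02  1.060e-02  1.000e-03 -0.000e+00 -2.092e-01  0.000e+00]
 [-1.140e-02  1.060e-02  2.200e-03 -0.000e+00 -2.092e-01  0.000e+00]
 [-1.110e-02  1.060e-02  3.400e-03 -0.000e+00 -2.092e-01  0.000e+00]
 [-1.070e-02  1.060e-02  4.600e-03 -0.000e+00 -2.092e-01  0.000e+00]
 [-1.010e-02  1.060e-02  5.600e-03 -0.000e+00 -2.092e-01  0.000e+00]
 [-9.500e-03  1.060e-02  6.700e-03 -0.000e+00 -2.092e-01  0.000e+00]
 [-8.800e-03  1.060e-02  7.600e-03 -0.000e+00 -2.092e-01  0.000e+00]
 [-7.900e-03  1.060e-02  8.500e-03 -0.000e+00 -2.092e-01  0.000e+00]
 [-7.000e-03  1.060e-02  9.300e-03 -0.000e+00 -2.092e-01  0.000e+00]]
```

Request:
carry_out([
  [-0.01, 0.0106, -0.006, 0, -0.209, 0],
  [-0.0105, 0.0106, -0.0049, 0, -0.209, 0],
  [-0.011, 0.0106, -0.0038, 0, -0.209, 0],
  [-0.0113, 0.0106, -0.0026, 0, -0.209, 0],
  [-0.0115, 0.0106, -0.0014, 0, -0.209, 0],
], hand=0.4)

```text
t: 3.45
tool_pos: [0.4919, 0.112, 0.2393]
tcp_rot: [-1.571, 0.0, -2.504]
force: [0.0, -0.8, -0.4]
width: 0.0513
```

Request:
carry_out([
  [-0.0116, 0.0106, -0.0002, 0, -0.209, 0],
  [-0.0116, 0.0106, 0.001, 0, -0.209, 0],
  [-0.0114, 0.0106, 0.0022, 0, -0.209, 0],
  [-0.0111, 0.0106, 0.0034, 0, -0.209, 0],
  [-0.0107, 0.0106, 0.0046, 0, -0.209, 0],
])

```text
t: 3.95
tool_pos: [0.5266, 0.1384, 0.1995]
tcp_rot: [-1.571, -0.0, -1.981]
force: [0.6, -1.0, -0.5]
width: 0.0513
```

Request:
carry_out([
  [-0.0101, 0.0106, 0.0056, 0, -0.209, 0],
  [-0.0095, 0.0106, 0.0067, 0, -0.209, 0],
  [-0.0088, 0.0106, 0.0076, 0, -0.209, 0],
  [-0.0079, 0.0106, 0.0085, 0, -0.209, 0],
  [-0.007, 0.0106, 0.0093, 0, -0.209, 0],
])

```text
t: 4.45
tool_pos: [0.5613, 0.1647, 0.1597]
tcp_rot: [-1.571, -0.0, -1.459]
force: [-0.4, -0.0, -0.8]
width: 0.0515
```

Request:
carry_out([
  [0, 0, 0, 0, 0, 0],
  [0, 0, 0, 0, 0, 0],
  [0, 0, 0, 0, 0, 0],
  [0, 0, 0, 0, 0, 0],
  [0, 0, 0, 0, 0, 0],
])

```text
t: 4.95
tool_pos: [0.5609, 0.1648, 0.1605]
tcp_rot: [-1.57, -0.0, -1.463]
force: [-0.7, 1.0, -0.3]
width: 0.0513
```

```bash
python3 - <<'E'
from h import *
from rig import r, viewer
import pickle
c=viewer.camera("wrist"); s=r.state(); print(s["tool_pos"],s["tcp_rot"],s["width"])
cv2.imwrite("pics/w3.png",c["image"]); 
c.pop("image"); pickle.dump((c,s),open("w3.pkl","wb"))
E
```

```text
[0.56091182 0.16485502 0.16042278] [-1.57019960e+00 -1.14357765e-04 -1.46297810e+00] 0.051295869049690176
```

View pics/w3.png

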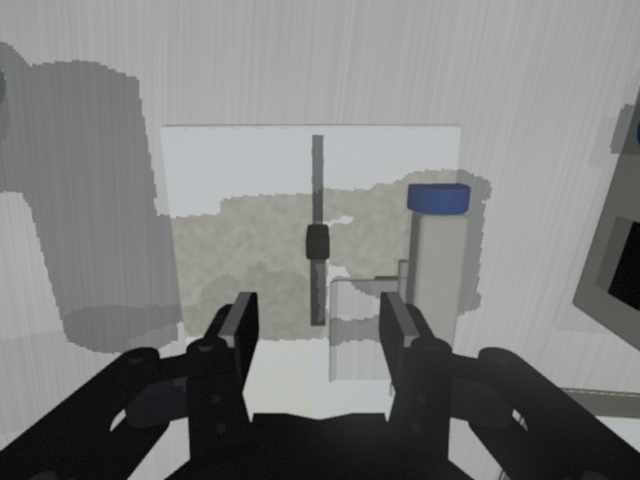

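```bash
python3 - <<'E'
from h import *
import pickle
crop(cv2.imread("pics/w3.png"),270,190,100,90,7,"pics/w3c.png")
c,s=pickle.load(open("w3.pkl","rb"))
print(proj(c,[.561,.164,.074]), on_z(c,(317,236),.074))
E
```

```text
[318.21584432 248.88407117] [0.55926479 0.17274021 0.074     ]
```

View pics/w3c.png

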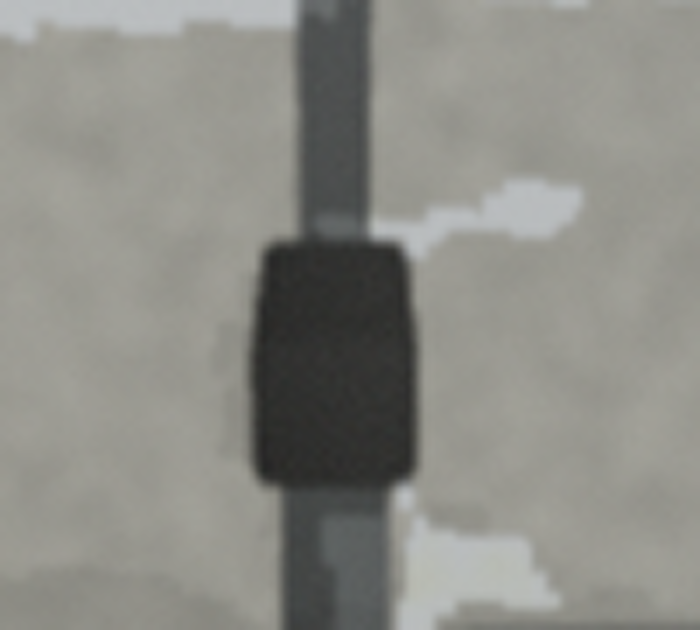

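Request:
carry_out([
  [0, 0.0294, 0, 0, 0, 0],
  [0, 0.0294, 0, 0, 0, 0],
  [0, 0.0294, 0, 0, 0, 0],
  [0, 0.0294, 0, 0, 0, 0],
  [0, 0.0294, 0, 0, 0, 0],
])

```text
t: 5.5
tool_pos: [0.561, 0.165, 0.0492]
tcp_rot: [-1.57, -0.0, -1.463]
force: [-0.4, 0.0, 0.5]
width: 0.0514
```

Request:
carry_out([
  [0, 0, 0, 0, 0, 0],
  [0, 0, 0, 0, 0, 0],
  [0, 0, 0, 0, 0, 0],
  [0, 0, 0, 0, 0, 0],
  [0, 0, 0, 0, 0, 0],
], hand=1, squeeze=30)

```text
t: 6.0
tool_pos: [0.5602, 0.1649, 0.0508]
tcp_rot: [-1.572, -0.0, -1.462]
force: [-5.0, -2.0, 1.5]
width: 0.0155
```

Request:
carry_out([
  [0, 0, 0, 0, 0, 0],
  [0, 0, 0, 0, 0, 0],
  [0, 0, 0, 0, 0, 0],
  [0, 0, 0, 0, 0, 0],
  [0, 0, 0, 0, 0, 0],
])

```text
t: 6.5
tool_pos: [0.5602, 0.1649, 0.0508]
tcp_rot: [-1.572, -0.0, -1.462]
force: [-5.4, -0.8, 1.5]
width: 0.0156
```

Request:
carry_out([
  [-0.008, 0, -0.001, 0, 0, 0],
  [-0.012, 0, 0, 0, 0, 0],
  [-0.012, 0, 0, 0, 0, 0],
  [-0.012, 0, 0, 0, 0, 0],
  [-0.012, 0, 0, 0, 0, 0],
])

```text
t: 7.0
tool_pos: [0.5555, 0.2076, 0.0508]
tcp_rot: [-1.57, -0.0, -1.462]
force: [-3.9, -2.6, 4.4]
width: 0.0153
```

Request:
carry_out([
  [-0.004, 0, 0, 0, 0, 0],
  [-0.003, 0, 0, 0, 0, 0],
  [-0.003, 0, 0, 0, 0, 0],
  [0, 0, 0, 0, 0, 0],
  [0, 0, 0, 0, 0, 0],
])

```text
t: 7.5
tool_pos: [0.5547, 0.2151, 0.0508]
tcp_rot: [-1.57, 0.001, -1.462]
force: [-4.8, -0.1, 6.1]
width: 0.0155
```

Request:
carry_out([
  [-0.003, 0, 0, 0, 0, 0],
  [-0.003, 0, 0, 0, 0, 0],
  [0, 0, 0, 0, 0, 0],
  [0, 0, 0, 0, 0, 0],
  [0, 0, 0, 0, 0, 0],
])

```text
t: 8.0
tool_pos: [0.5542, 0.2194, 0.0508]
tcp_rot: [-1.57, 0.0, -1.462]
force: [-5.7, -1.6, 5.6]
width: 0.0153
```

Request:
carry_out([
  [-0.002, 0, 0, 0, 0, 0],
  [-0.002, 0, 0, 0, 0, 0],
  [0, 0, 0, 0, 0, 0],
  [0, 0, 0, 0, 0, 0],
  [0, 0, 0, 0, 0, 0],
])

```text
t: 8.5
tool_pos: [0.5542, 0.2196, 0.0508]
tcp_rot: [-1.571, -0.003, -1.462]
force: [-3.7, -12.5, 8.0]
width: 0.0152
```

Request:
carry_out([
  [0, 0, 0, 0, 0, 0],
  [0, 0, 0, 0, 0, 0],
  [0, 0, 0, 0, 0, 0],
  [0, -0.02, 0, 0, 0, 0],
  [0, -0.06, 0, 0, 0, 0],
], hand=0.4)

```text
t: 9.0
tool_pos: [0.5514, 0.2214, 0.1063]
tcp_rot: [-1.579, -0.001, -1.462]
force: [0.3, 0.4, -0.2]
width: 0.0512
```

Request:
carry_out([
  [0, -0.06, 0, 0, 0, 0],
  [0, -0.06, 0, 0, 0, 0],
  [0, 0, 0, 0, 0, 0],
  [0, 0, 0, 0, 0, 0],
  [0, 0, 0, 0, 0, 0],
])

```text
t: 9.5
tool_pos: [0.5533, 0.2217, 0.1985]
tcp_rot: [-1.573, -0.0, -1.462]
force: [0.4, -0.2, -0.6]
width: 0.0514
```

```bash
python3 - <<'E'
from h import *
from rig import r, viewer
import pickle
c=viewer.camera("top"); s=r.state(); print(s["tool_pos"],s["tcp_rot"],s["width"])
w=viewer.camera("wrist")
cv2.imwrite("pics/w4.png",w["image"]); cv2.imwrite("pics/sc4.png",viewer.camera("scene")["image"][200:330,270:470].repeat(4,0).repeat(4,1))
print(plan(s["tool_pos"],s["tcp_rot"],[.41,-.26,.20],-3.717,20))
E
```

```text
[0.55322411 0.22160853 0.19813027] [-1.57358984e+00 -3.95400701e-04 -1.46206100e+00] 0.0511475430835581
[[ 3.090e-02 -1.000e-04 -1.300e-02  1.000e-04  2.255e-01  3.000e-04]
 [ 3.210e-02 -1.000e-04 -9.400e-03  1.000e-04  2.255e-01  3.000e-04]
 [ 3.300e-02 -1.000e-04 -5.700e-03  1.000e-04  2.255e-01  3.000e-04]
 [ 3.340e-02 -1.000e-04 -2.000e-03  1.000e-04  2.255e-01  3.000e-04]
 [ 3.340e-02 -1.000e-04  1.800e-03  1.000e-04  2.255e-01  3.000e-04]
 [ 3.300e-02 -1.000e-04  5.500e-03  1.000e-04  2.255e-01  3.000e-04]
 [ 3.220e-02 -1.000e-04  9.200e-03  1.000e-04  2.255e-01  3.000e-04]
 [ 3.100e-02 -1.000e-04  1.280e-02  1.000e-04  2.255e-01  3.000e-04]
 [ 2.930e-02 -1.000e-04  1.620e-02  1.000e-04  2.255e-01  3.000e-04]
 [ 2.730e-02 -1.000e-04  1.940e-02  1.000e-04  2.255e-01  3.000e-04]
 [ 2.500e-02 -1.000e-04  2.230e-02  1.000e-04  2.255e-01  3.000e-04]
 [ 2.230e-02 -1.000e-04  2.500e-02  1.000e-04  2.255e-01  3.000e-04]
 [ 1.930e-02 -1.000e-04  2.730e-02  1.000e-04  2.255e-01  3.000e-04]
 [ 1.610e-02 -1.000e-04  2.930e-02  1.000e-04  2.255e-01  3.000e-04]
 [ 1.270e-02 -1.000e-04  3.100e-02  1.000e-04  2.255e-01  3.000e-04]
 [ 9.200e-03 -1.000e-04  3.220e-02  1.000e-04  2.255e-01  3.000e-04]
 [ 5.500e-03 -1.000e-04  3.300e-02  1.000e-04  2.255e-01  3.000e-04]
 [ 1.700e-03 -1.000e-04  3.350e-02  1.000e-04  2.255e-01  3.000e-04]
 [-2.000e-03 -1.000e-04  3.340e-02  1.000e-04  2.255e-01  3.000e-04]
 [-5.800e-03 -1.000e-04  3.300e-02  1.000e-04  2.255e-01  3.000e-04]]
```

View pics/w4.png

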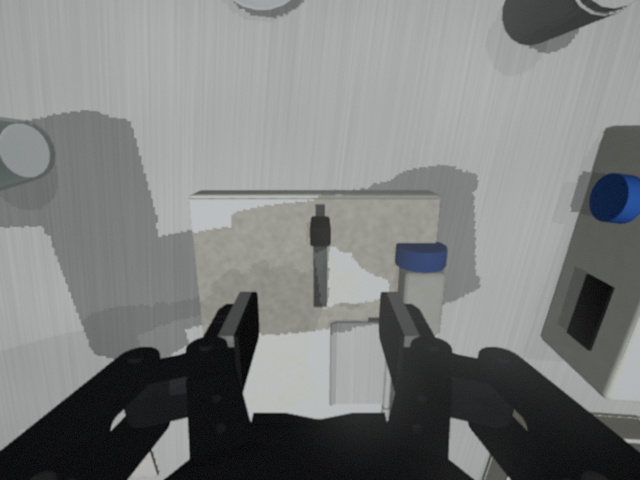

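View pics/sc4.png

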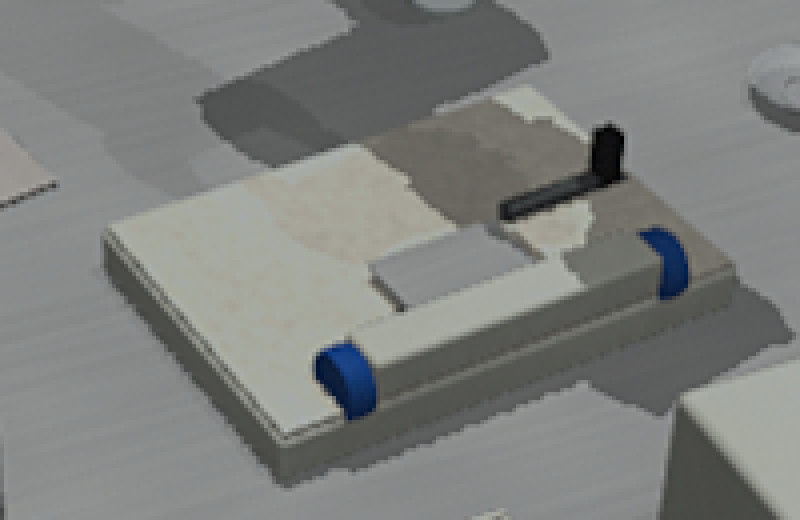

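Request:
carry_out([
  [0.031, 0, -0.013, 0, 0.2255, 0],
  [0.032, 0, -0.0094, 0, 0.2255, 0],
  [0.033, 0, -0.0057, 0, 0.2255, 0],
  [0.0334, 0, -0.002, 0, 0.2255, 0],
  [0.0334, 0, 0.0018, 0, 0.2255, 0],
])

```text
t: 10.15
tool_pos: [0.5175, 0.1004, 0.1988]
tcp_rot: [-1.572, -0.001, -2.031]
force: [0.4, -0.7, 0.2]
width: 0.0511
```

Request:
carry_out([
  [0.033, 0, 0.0055, 0, 0.2255, 0],
  [0.0322, 0, 0.0092, 0, 0.2255, 0],
  [0.031, 0, 0.0128, 0, 0.2255, 0],
  [0.0293, 0, 0.0162, 0, 0.2255, 0],
  [0.0273, 0, 0.0194, 0, 0.2255, 0],
])

```text
t: 10.65
tool_pos: [0.4817, -0.02, 0.199]
tcp_rot: [-1.572, -0.001, -2.594]
force: [0.2, -0.3, 1.2]
width: 0.0514
```

Request:
carry_out([
  [0.025, 0, 0.0223, 0, 0.2255, 0],
  [0.0223, 0, 0.025, 0, 0.2255, 0],
  [0.0193, 0, 0.0273, 0, 0.2255, 0],
  [0.0161, 0, 0.0293, 0, 0.2255, 0],
  [0.0127, 0, 0.031, 0, 0.2255, 0],
])

```text
t: 11.15
tool_pos: [0.446, -0.1402, 0.1991]
tcp_rot: [-1.571, -0.001, 3.125]
force: [0.5, 0.7, -0.5]
width: 0.0514
```

Request:
carry_out([
  [0.0092, 0, 0.0322, 0, 0.2255, 0],
  [0.0055, 0, 0.033, 0, 0.2255, 0],
  [0.0017, 0, 0.0335, 0, 0.2255, 0],
  [-0.002, 0, 0.0334, 0, 0.2255, 0],
  [-0.0058, 0, 0.033, 0, 0.2255, 0],
])

```text
t: 11.65
tool_pos: [0.4101, -0.2606, 0.199]
tcp_rot: [-1.571, -0.001, 2.561]
force: [0.3, -0.2, -0.1]
width: 0.0512
```

Request:
carry_out([
  [0, 0, 0, 0, 0, 0],
  [0, 0, 0, 0, 0, 0],
  [0, 0, 0, 0, 0, 0],
  [0, 0, 0, 0, 0, 0],
  [0, 0, 0, 0, 0, 0],
])

```text
t: 12.15
tool_pos: [0.411, -0.2591, 0.1998]
tcp_rot: [-1.571, -0.0, 2.568]
force: [0.5, 0.1, -0.0]
width: 0.0514
```

```bash
python3 - <<'E'
from h import *
from rig import r, viewer
import pickle
c=viewer.camera("wrist"); s=r.state(); print(s["tool_pos"],s["tcp_rot"],s["width"],s["joint_positions"])
cv2.imwrite("pics/w5.png",c["image"]); 
c.pop("image"); pickle.dump((c,s),open("w5.pkl","wb"))
E
```

```text
[ 0.41098005 -0.25920097  0.19984263] [-1.57079242e+00  1.14644752e-04  2.56727771e+00] 0.05136286661232209 [-7.20581112e-01  3.00243650e-01  1.67798796e+00  1.39879626e-05
  1.16324706e+00  1.42452462e+00]
```

View pics/w5.png

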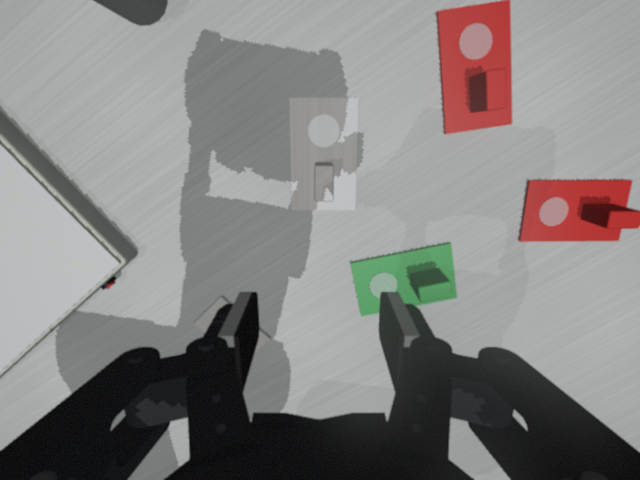

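```bash
python3 - <<'E'
from h import *
im=cv2.imread("pics/w5.png")
crop(im,275,85,100,140,5,"pics/w5c.png")
E
```

```text
(no output)
```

View pics/w5c.png

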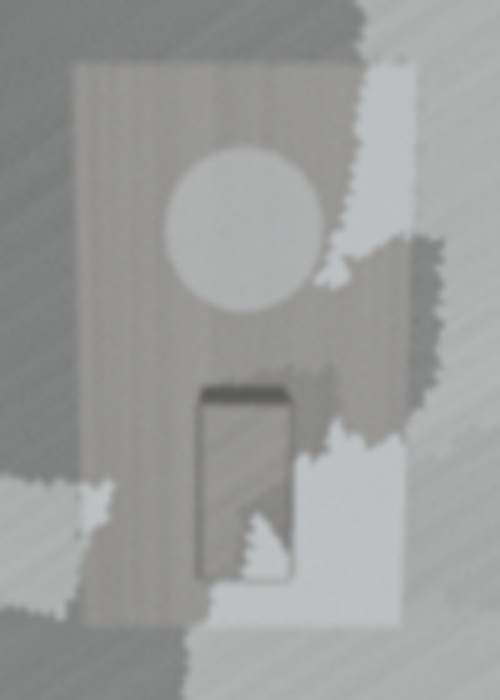

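```bash
python3 - <<'E'
from h import *
import pickle
c,s=pickle.load(open("w5.pkl","rb"))
P=lambda p:(p[0]/5+275,p[1]/5+85)
o,th=fit(MC,[on_z(c,P(p),.004)[:2] for p in[(73,62),(415,62),(402,627),(85,627)]])
b=np.mean([on_z(c,P(p),.04)[:2] for p in[(202,404),(290,404),(292,580),(199,580)]],0)
Rm=np.array([[np.cos(th),-np.sin(th)],[np.sin(th),np.cos(th)]])
print("block",b,"expected",o+Rm@[-.02,0])
g=o+Rm@[-.02,0]
print(plan(s["tool_pos"],s["tcp_rot"],[*g,.09],th-np.pi,5))
print(plan(s["tool_pos"],s["tcp_rot"],[*g,.09],th-np.pi,1), g, th-np.pi+2*np.pi)
E
```

```text
org [ 0.45159731 -0.28993108] th -0.5726482969605273 res mm [[0.2, -0.3], [0.3, 0.1], [-0.3, 0.1], [-0.2, 0.1]]
block [ 0.43489655 -0.27901856] expected [ 0.43478793 -0.27909388]
[[-0.0082  0.0293  0.001  -0.     -0.0007 -0.    ]
 [-0.0082  0.0293  0.001  -0.     -0.0007 -0.    ]
 [-0.0082  0.0293  0.001  -0.     -0.0007 -0.    ]
 [-0.0082  0.0293  0.001  -0.     -0.0007 -0.    ]
 [-0.0082  0.0293  0.001  -0.     -0.0007 -0.    ]]
[[-0.041   0.1465  0.005  -0.     -0.0033 -0.0002]] [ 0.43478793 -0.27909388] 2.568944356629266
```

Request:
carry_out([
  [-0.0082, 0.0293, 0.001, 0, -0.001, 0],
  [-0.0082, 0.0293, 0.001, 0, -0.001, 0],
  [-0.0082, 0.0293, 0.001, 0, -0.001, 0],
  [-0.0082, 0.0293, 0.001, 0, 0, 0],
  [-0.0082, 0.0293, 0.001, 0, 0, 0],
])

```text
t: 12.7
tool_pos: [0.4349, -0.2795, 0.0892]
tcp_rot: [-1.571, 0.001, 2.568]
force: [0.4, 0.2, -0.0]
width: 0.0514
```

Request:
carry_out([
  [0, 0, 0, 0, 0, 0],
  [0, 0, 0, 0, 0, 0],
  [0, 0.02, 0, 0, 0, 0],
  [0, 0.02, 0, 0, 0, 0],
  [0, 0, 0, 0, 0, 0],
])

```text
t: 13.2
tool_pos: [0.4341, -0.2791, 0.0599]
tcp_rot: [-1.571, -0.001, 2.568]
force: [-0.5, 0.0, -0.5]
width: 0.0513
```

```bash
python3 - <<'E'
from h import *
from rig import r, viewer
import pickle
c=viewer.camera("wrist"); s=r.state(); print(s["tool_pos"],s["tcp_rot"],s["width"])
print(plan(s["tool_pos"],s["tcp_rot"],[.4348,-.2791,.010],2.569,1))
cv2.imwrite("pics/w6.png",c["image"]); 
c.pop("image"); pickle.dump((c,s),open("w6.pkl","wb"))
E
```

```text
[ 0.43454867 -0.27956371  0.06073044] [-1.57068692e+00  3.03691642e-04  2.56762488e+00] 0.05161028726911377
[[ 0.0001  0.0676 -0.0007 -0.0002 -0.0028 -0.0006]]
```

View pics/w6.png

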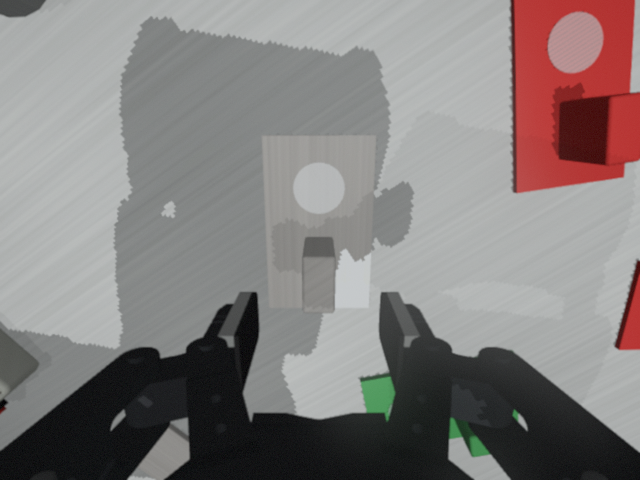

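Centred on the block: its top is at (319,282), midway between the fingers at x≈247 and 391. I'll descend to z=0.010 and grip.

Request:
carry_out([
  [0, 0.02, -0.0007, 0, -0.002, 0],
  [0, 0.02, 0, 0, 0, 0],
  [0, 0.018, 0, 0, 0, 0],
  [0, 0.0095, 0, 0, 0, 0],
  [0, 0, 0, 0, 0, 0],
])

```text
t: 13.75
tool_pos: [0.4349, -0.2793, 0.0096]
tcp_rot: [-1.571, 0.0, 2.569]
force: [0.3, -0.8, -0.3]
width: 0.0513
```

Request:
carry_out([
  [0, 0, 0, 0, 0, 0],
  [0, 0, 0, 0, 0, 0],
  [0, 0, 0, 0, 0, 0],
  [0, 0, 0, 0, 0, 0],
  [0, 0, 0, 0, 0, 0],
], hand=1, squeeze=60)

```text
t: 14.25
tool_pos: [0.4353, -0.2797, 0.0103]
tcp_rot: [-1.57, 0.002, 2.568]
force: [-0.5, 0.9, 6.6]
width: 0.0152
```

Request:
carry_out([
  [0, 0, 0, 0, 0, 0],
  [0, 0, 0, 0, 0, 0],
  [0, 0, 0, 0, 0, 0],
  [0, 0, 0, 0, 0, 0],
  [0, 0, 0, 0, 0, 0],
])

```text
t: 14.75
tool_pos: [0.4353, -0.2797, 0.0103]
tcp_rot: [-1.57, 0.002, 2.568]
force: [-0.6, -0.2, 7.2]
width: 0.015
```

```bash
python3 - <<'E'
from h import *
o=np.array([.56328,.08337]);th=.1093
Rm=np.array([[np.cos(th),-np.sin(th)],[np.sin(th),np.cos(th)]])
h=o+Rm@[-.0835,0]; print(h)
print(plan(np.array([.4353,-.2797,.1103]),[-1.5708,0,2.568],[*h,.09],th-np.pi,15))
E
```

```text
[0.48027827 0.07426161]
[[ 0.0137  0.0018 -0.0286  0.     -0.0911 -0.    ]
 [ 0.0124  0.0018 -0.0292  0.     -0.0911 -0.    ]
 [ 0.0111  0.0018 -0.0297  0.     -0.0911 -0.    ]
 [ 0.0097  0.0018 -0.0302  0.     -0.0911 -0.    ]
 [ 0.0083  0.0018 -0.0306  0.     -0.0911 -0.    ]
 [ 0.0069  0.0018 -0.031   0.     -0.0911 -0.    ]
 [ 0.0055  0.0018 -0.0312  0.     -0.0911 -0.    ]
 [ 0.0041  0.0018 -0.0315  0.     -0.0911 -0.    ]
 [ 0.0026  0.0018 -0.0316  0.     -0.0911 -0.    ]
 [ 0.0012  0.0018 -0.0317  0.     -0.0911 -0.    ]
 [-0.0003  0.0018 -0.0317  0.     -0.0911 -0.    ]
 [-0.0017  0.0018 -0.0317  0.     -0.0911 -0.    ]
 [-0.0031  0.0018 -0.0316  0.     -0.0911 -0.    ]
 [-0.0046  0.0018 -0.0314  0.     -0.0911 -0.    ]
 [-0.006   0.0018 -0.0311  0.     -0.0911 -0.    ]]
```

Request:
carry_out([
  [0, -0.0133, 0, 0, 0, 0],
  [0, -0.03, 0, 0, 0, 0],
  [0, -0.04, 0, 0, 0, 0],
  [0, -0.035, 0, 0, 0, 0],
  [0, -0.015, 0, 0, 0, 0],
])

```text
t: 15.25
tool_pos: [0.4356, -0.2799, 0.112]
tcp_rot: [-1.57, 0.004, 2.568]
force: [0.6, -0.1, -1.1]
width: 0.0152
```

Request:
carry_out([
  [0.0137, 0.0018, -0.0286, 0, -0.0911, 0],
  [0.0124, 0.0018, -0.0292, 0, -0.0911, 0],
  [0.0111, 0.0018, -0.0297, 0, -0.0911, 0],
  [0.0097, 0.0018, -0.0302, 0, -0.0911, 0],
  [0.0083, 0.0018, -0.0306, 0, -0.0911, 0],
])

```text
t: 15.75
tool_pos: [0.4492, -0.16, 0.102]
tcp_rot: [-1.571, -0.001, 2.798]
force: [0.7, 0.5, -2.1]
width: 0.0151
```

Request:
carry_out([
  [0.0069, 0.0018, -0.031, 0, -0.0911, 0],
  [0.0055, 0.0018, -0.0312, 0, -0.0911, 0],
  [0.0041, 0.0018, -0.0315, 0, -0.0911, 0],
  [0.0026, 0.0018, -0.0316, 0, -0.0911, 0],
  [0.0012, 0.0018, -0.0317, 0, -0.0911, 0],
])

```text
t: 16.25
tool_pos: [0.4642, -0.0421, 0.0953]
tcp_rot: [-1.571, -0.001, 3.026]
force: [0.8, 0.2, -1.8]
width: 0.0151
```

Request:
carry_out([
  [-0.0003, 0.0018, -0.0317, 0, -0.0911, 0],
  [-0.0017, 0.0018, -0.0317, 0, -0.0911, 0],
  [-0.0031, 0.0018, -0.0316, 0, -0.0911, 0],
  [-0.0046, 0.0018, -0.0314, 0, -0.0911, 0],
  [-0.006, 0.0018, -0.0311, 0, -0.0911, 0],
])

```text
t: 16.75
tool_pos: [0.479, 0.0758, 0.0885]
tcp_rot: [-1.571, -0.001, -3.03]
force: [0.7, -0.4, -1.0]
width: 0.0151
```

Request:
carry_out([
  [0, 0, 0, 0, 0, 0],
  [0, 0, 0, 0, 0, 0],
  [0, 0, 0, 0, 0, 0],
  [0, 0, 0, 0, 0, 0],
  [0, 0, 0, 0, 0, 0],
])

```text
t: 17.25
tool_pos: [0.4796, 0.0741, 0.089]
tcp_rot: [-1.571, -0.0, -3.033]
force: [-0.2, 0.0, -0.6]
width: 0.015
```

```bash
python3 - <<'E'
from h import *
from rig import r, viewer
import pickle
c=viewer.camera("wrist"); s=r.state(); print(s["tool_pos"],s["tcp_rot"],s["force"],s["width"])
cv2.imwrite("pics/w7.png",c["image"]); 
c.pop("image"); pickle.dump((c,s),open("w7.pkl","wb"))
E
```

```text
[0.47959461 0.07421471 0.08903134] [-1.57066884e+00 -8.88716299e-06 -3.03273189e+00] [ 0.04569706 -0.62834963 -2.2713861 ] 0.01518728366009817
```

View pics/w7.png

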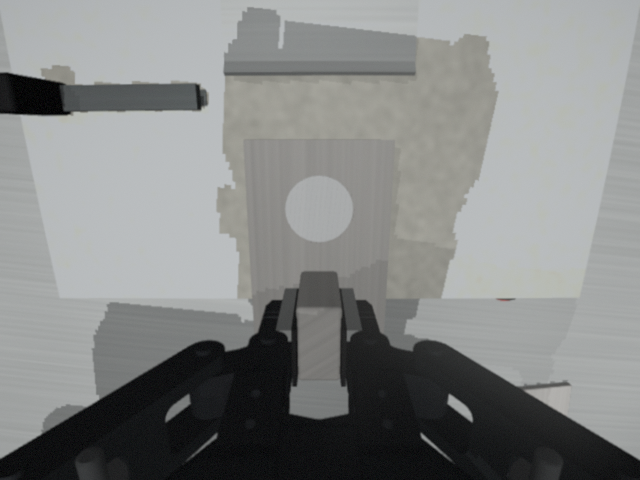

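```bash
python3 - <<'E'
from h import *
im=cv2.imread("pics/w7.png")
crop(im,200,50,240,110,3.3,"pics/w7c.png")
crop(im,40,280,60,40,8,"pics/w7d.png");crop(im,550,280,60,40,8,"pics/w7e.png")
E
```

```text
(no output)
```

View pics/w7c.png

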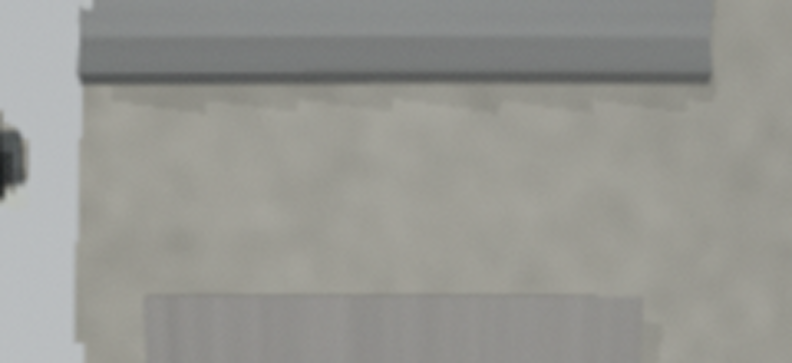

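View pics/w7d.png

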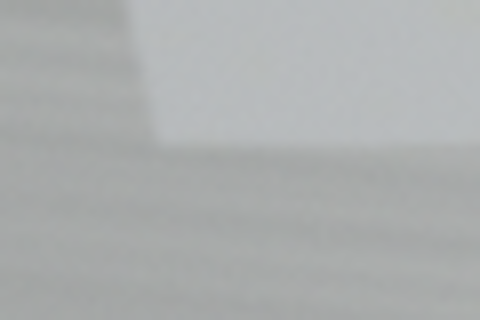

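View pics/w7e.png

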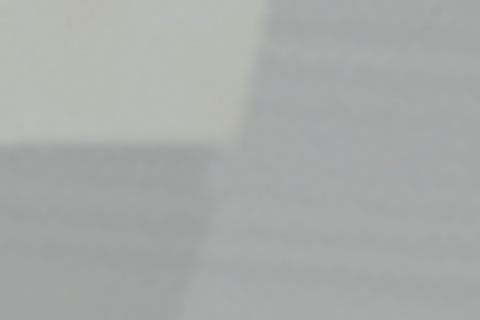

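```bash
python3 - <<'E'
from h import *
import pickle
c,s=pickle.load(open("w7.pkl","rb"))
m=np.array([[-.107,.157],[-.107,-.157]])
o,th=fit(m,[on_z(c,p,.034)[:2] for p in[(59.6,298.1),(579.6,297.9)]])
Rm=np.array([[np.cos(th),-np.sin(th)],[np.sin(th),np.cos(th)]])
def L(n,px,z):
    w=on_z(c,px,z); q=Rm.T@(w[:2]-o); print(n,w.round(4),"stage",q.round(4)); return q
L("lipL",(224.2,74.2),.046);L("lipR",(415.5,74.2),.046)
zc=s["tool_pos"][2]-.0103+.004
a=L("carL",(243.6,139.1),zc);b=L("carR",(394.5,140),zc); print("width",np.linalg.norm(a-b))
print("tcp",Rm.T@(s["tool_pos"][:2]-o))
L("tongue end",(205,97),.043)
E
```

```text
org [0.56345941 0.08356364] th 0.10844165357168535 res mm [[-0.1, 0.7], [0.1, -0.7]]
lipL [0.5736 0.13   0.046 ] stage [0.0151 0.0451]
lipR [0.5833 0.0402 0.046 ] stage [ 0.0151 -0.0453]
carL [0.5464 0.1121 0.0827] stage [-0.0139  0.0302]
carR [0.5525 0.0526 0.0827] stage [-0.0143 -0.0296]
width 0.05982396183659005
tcp [-0.084384  -0.0002174]
tongue end [0.5627 0.1397 0.043 ] stage [0.0053 0.0559]
```

Request:
carry_out([
  [0, 0.015, 0, 0, 0, 0],
  [0, 0.018, 0, 0, 0, 0],
  [0, 0.015, 0, 0, 0, 0],
  [0, 0.0075, 0, 0, 0, 0],
  [0, 0, 0, 0, 0, 0],
])

```text
t: 17.8
tool_pos: [0.4789, 0.0748, 0.0463]
tcp_rot: [-1.571, -0.002, -3.032]
force: [0.4, 0.4, -0.8]
width: 0.0149
```

Request:
carry_out([
  [0, 0.0013, 0, 0, 0, 0],
  [0, 0.001, 0, 0, 0, 0],
  [0, 0, 0, 0, 0, 0],
  [0, 0, 0, 0, 0, 0],
  [0, 0, 0, 0, 0, 0],
])

```text
t: 18.3
tool_pos: [0.4797, 0.0748, 0.0459]
tcp_rot: [-1.571, 0.0, -3.032]
force: [0.6, 1.1, -1.7]
width: 0.015
```

Request:
carry_out([
  [0, 0.001, 0, 0, 0, 0],
  [0, 0.0005, 0, 0, 0, 0],
  [0, 0, 0, 0, 0, 0],
  [0, 0, 0, 0, 0, 0],
  [0, 0, 0, 0, 0, 0],
])

```text
t: 18.8
tool_pos: [0.4796, 0.0748, 0.0445]
tcp_rot: [-1.571, -0.0, -3.032]
force: [0.1, 0.4, -2.0]
width: 0.0153
```

```bash
python3 - <<'E'
from h import *
from rig import r, viewer
import pickle
c=viewer.camera("wrist"); s=r.state(); print(s["tool_pos"],s["tcp_rot"],s["force"],s["width"])
cv2.imwrite("pics/w8.png",c["image"]); sc=viewer.camera("scene")["image"]; crop(sc,285,215,180,110,4.4,"pics/s8.png")
c.pop("image"); pickle.dump((c,s),open("w8.pkl","wb"))
E
```

```text
[0.47961104 0.07481385 0.04453563] [-1.57070518e+00  4.78813257e-05 -3.03159961e+00] [-0.31746895  0.04209513 -1.24258777] 0.014862908845507061
```

View pics/w8.png

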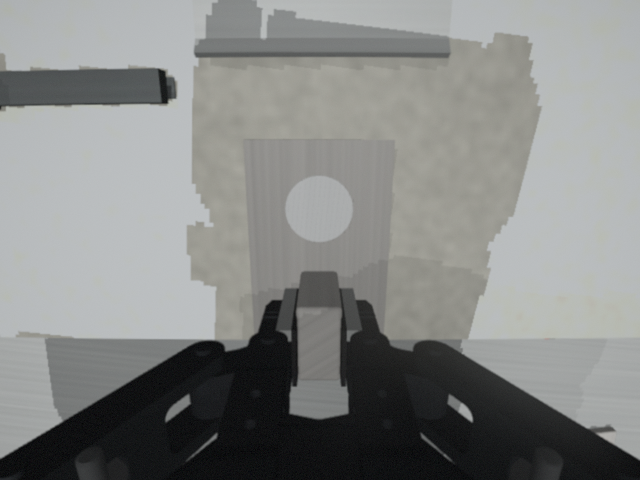

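View pics/s8.png

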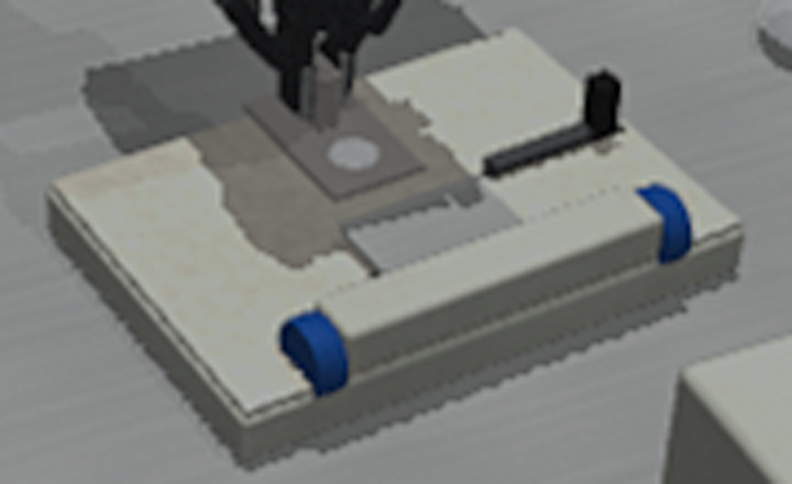

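Request:
carry_out([
  [-0.006, 0, 0.0008, 0, 0, 0],
  [-0.009, 0, 0, 0, 0, 0],
  [-0.01, 0, 0, 0, 0, 0],
  [-0.01, 0, 0, 0, 0, 0],
  [-0.01, 0, 0, 0, 0, 0],
])

```text
t: 19.4
tool_pos: [0.5141, 0.078, 0.0445]
tcp_rot: [-1.571, 0.0, -3.032]
force: [-0.2, 0.7, -1.6]
width: 0.0152
```

Request:
carry_out([
  [-0.006, 0, 0, 0, 0, 0],
  [0, 0, 0, 0, 0, 0],
  [0, 0, 0, 0, 0, 0],
  [0, 0, 0, 0, 0, 0],
  [0, 0, 0, 0, 0, 0],
])

```text
t: 19.9
tool_pos: [0.5173, 0.0784, 0.0445]
tcp_rot: [-1.571, -0.0, -3.032]
force: [-0.5, 0.6, -1.3]
width: 0.0152
```

```bash
python3 - <<'E'
from h import *
from rig import r, viewer
import pickle
c=viewer.camera("wrist"); s=r.state(); print(s["tool_pos"],s["tcp_rot"],s["force"],s["width"])
cv2.imwrite("pics/w9.png",c["image"]); 
c.pop("image"); pickle.dump((c,s),open("w9.pkl","wb"))
E
```

```text
[0.51737731 0.07840204 0.04450697] [-1.57073707e+00 -3.61937404e-04 -3.03153183e+00] [-1.10801982  0.75566781 -1.87377342] 0.015051697874482333
```

View pics/w9.png

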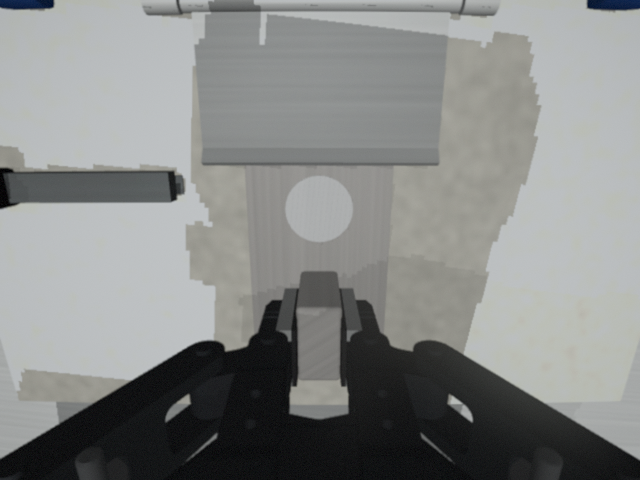

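Request:
carry_out([
  [-0.006, 0, 0, 0, 0, 0],
  [-0.008, 0, 0, 0, 0, 0],
  [-0.008, 0, 0, 0, 0, 0],
  [-0.006, 0, 0, 0, 0, 0],
  [0, 0, 0, 0, 0, 0],
])

```text
t: 20.45
tool_pos: [0.5394, 0.0808, 0.0445]
tcp_rot: [-1.571, 0.001, -3.031]
force: [-0.4, 1.0, -1.5]
width: 0.0157
```

Request:
carry_out([
  [-0.002, 0, 0, 0, 0, 0],
  [-0.002, 0, 0, 0, 0, 0],
  [0, 0, 0, 0, 0, 0],
  [0, 0, 0, 0, 0, 0],
  [0, 0, 0, 0, 0, 0],
])

```text
t: 20.95
tool_pos: [0.5414, 0.081, 0.0445]
tcp_rot: [-1.571, -0.0, -3.032]
force: [0.0, 1.8, -2.0]
width: 0.0153
```

Request:
carry_out([
  [-0.0015, 0, 0, 0, 0, 0],
  [-0.001, 0, 0, 0, 0, 0],
  [0, 0, 0, 0, 0, 0],
  [0, 0, 0, 0, 0, 0],
  [0, 0, 0, 0, 0, 0],
])

```text
t: 21.45
tool_pos: [0.5434, 0.0813, 0.0445]
tcp_rot: [-1.571, -0.0, -3.032]
force: [-0.0, -0.6, -1.9]
width: 0.0148
```

Request:
carry_out([
  [-0.0015, 0, 0, 0, 0, 0],
  [-0.001, 0, 0, 0, 0, 0],
  [0, 0, 0, 0, 0, 0],
  [0, 0, 0, 0, 0, 0],
  [0, 0, 0, 0, 0, 0],
])

```text
t: 21.95
tool_pos: [0.544, 0.0814, 0.0445]
tcp_rot: [-1.571, -0.003, -3.031]
force: [-5.8, -1.3, 1.7]
width: 0.0149
```

Request:
carry_out([
  [0, 0.001, 0, 0, 0, 0],
  [0, 0.0007, 0, 0, 0, 0],
  [0, 0, 0, 0, 0, 0],
  [0, 0, 0, 0, 0, 0],
  [0, 0, 0, 0, 0, 0],
])

```text
t: 22.45
tool_pos: [0.5439, 0.0813, 0.0443]
tcp_rot: [-1.571, -0.002, -3.031]
force: [-9.1, -2.0, 11.5]
width: 0.0157
```

Request:
carry_out([
  [0.0006, 0.0001, 0, 0, 0, 0],
  [0, 0, 0, 0, 0, 0],
  [0, 0, 0, 0, 0, 0],
  [0, 0, 0, 0, 0, 0],
  [0, 0, 0, 0, 0, 0],
])

```text
t: 22.95
tool_pos: [0.5439, 0.0814, 0.0443]
tcp_rot: [-1.571, -0.001, -3.031]
force: [-8.4, -1.6, 11.6]
width: 0.0151
```

```bash
python3 - <<'E'
from h import *
from rig import r, viewer
c=viewer.camera("wrist"); s=r.state(); print(s["t"],s["tool_pos"],s["tcp_rot"],s["force"],s["width"])
cv2.imwrite("pics/w10.png",c["image"]); sc=viewer.camera("scene")["image"]; crop(sc,285,195,180,130,4.4,"pics/s10.png")
s=r.state();print(s["force"])
o=np.array([.5634,.0835]);th=.109
Rm=np.array([[np.cos(th),-np.sin(th)],[np.sin(th),np.cos(th)]])
print(Rm.T@(s["tool_pos"][:2]-o)+[.0703,0.0003], "stop x ~ .0495")
E
```

```text
23.0 [0.54392823 0.08134225 0.0442721 ] [-1.57065189e+00 -1.40427346e-03 -3.03142126e+00] [-8.36471765 -0.55301781 10.83322525] 0.015252443384012097
[-7.79798999 -1.18328539 11.46733144]
[0.05072571 0.00028418] stop x ~ .0495
```

View pics/w10.png

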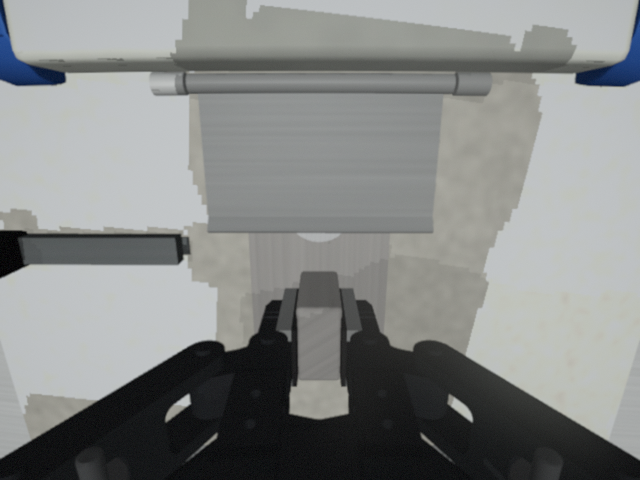

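View pics/s10.png

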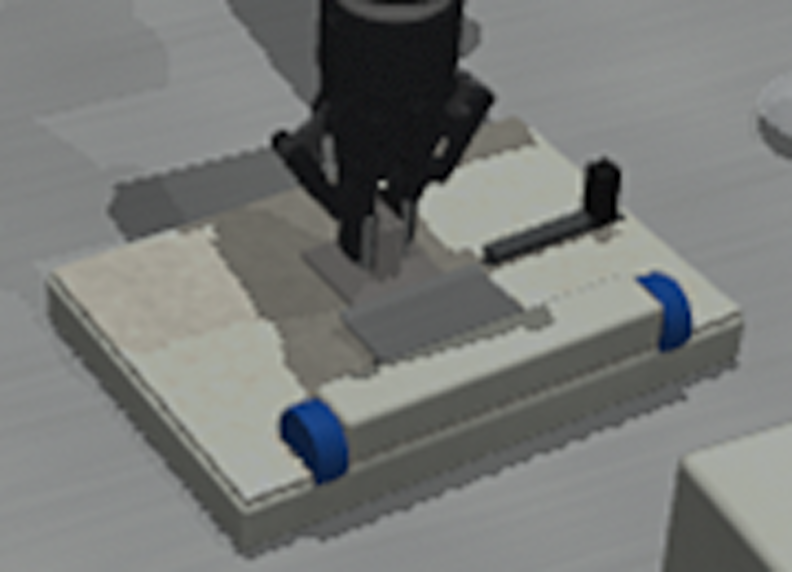

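```bash
python3 -c "
from rig import r,close_job
print(r.state()['force']); print(close_job()); print(r.state()['force'])"
```

```text
[-7.79798999 -1.18328539 11.46733144]
the job is handed in; nothing more can be done
None
the job is handed in; nothing more can be done
```

I slid the lock to its end stop, tucked the carrier under the leaf until it met the stop, and handed the job in at about 23 s with the carrier still held and pressed down. No verdict was reported.

- **Lock:** it moved about 55 mm until it hit the end stop (12.5 N reaction). In the last pictures its tongue is clear of the leaf.
- **Carrier position:** the front edge met the stop, with about 8 N still pushing against it. It sits centred within about 1 mm in both the arm reading and the last wrist picture. It is square and level to a few thousandths of a radian by the arm's pose.
- **Press and grip:** the downward push was about 11.5 N, with the grip set to 60 N and the fingers holding at 15 mm.
- **Leaf and bench:** the leaf looked flat in the last wrist and scene pictures. I only checked the area around the stage at the end; the bystanders farther away were not looked at again.
- **Disagreements:** the top and scene cameras differed by about 7 mm in x, so I relied on the wrist camera, whose sizes matched the given ones within 1 mm. By that measurement the front edge is about 1 mm past where I had put the stop, which is within measuring error.

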